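# Key a round connector in its test jig and hold the spring contact on it

## Task

In the connector test jig, turn the round connector in its seat until the notch in its flange faces the brass contact blade, then pull the jig's spring-return handle out until the slide's pointers stand over the white mark lines, which brings the blade into the notch. The handle springs back if released, so keep hold of it: the program finishes with the gripper still holding the handle steady at the mark. Leave the connector seated in the jig and do not disturb the board, screwdriver, jar and dish lying around it.

Things in the scene. Friction and masses are not known exactly. Their poses are not given: they have to be found in the camera images.
- jig: Fixed test jig: aluminium base plate 290 x 150 x 12 mm (x -157 to +132 mm), black seat block 72 x 72 mm in the middle, top at 30 mm. Origin: on the bench under the axis of the round seat hole. x axis: from the handle towards the blade (the handle is pulled to -x); z up. Rod guides 30 x 18 mm, top at 32 mm, stand at y = +-48 mm.
- mark (a point): Left mark, on the jig's base (12 mm above the bench): 4 mm white line across a black strip, 136 mm from the seat axis towards jig -x, at jig y = +63.5 mm; a like one at y = -63.5 mm. The slide's steel pointers, in line with the handle bar (same jig x), run over the strips.
- barrel (a point): Centre of the loose connector's grip barrel (connector 105 to 210 g): upright cylinder, 33 mm diameter, 40 mm high (38 to 78 mm above the bench); point on the axis, half-way up. x axis points to the notch, z up. Under it a flange of 60 mm diameter, and a spigot in the 18 mm deep seat hole, 1 mm play. Turns easily, stays where left. Notch starts 29 to 109 degrees anticlockwise (from above) of the blade.
- notch (a point): Middle of the mouth of the notch: a slot 14 mm wide, cut 14 mm deep radially into the rim of the connector's aluminium flange, through its whole 8 mm thickness; the point is 30 mm from the connector's axis, half-way up the flange (34 mm above the bench when seated).
- blade_line (a point): Fixed point of the jig, 30 mm from the seat axis in the jig's +x direction and 34 mm above the bench, on the blade's path: where the mouth of the notch must come.
- handle (a point): Centre of the slide's handle: level bar 14 mm thick along the jig's y axis, free over 76 mm between two uprights 10 mm thick at y = +-48 mm, 55 mm above the bench; at rest 100 mm from the seat axis towards jig -x. Moves with the slide. Clear all round (base plate 36 mm below its underside): can be pinched or hooked from above.
- slide (a joint): Slide travel, m: 0 at rest, grows as the handle is pulled to jig -x; 0.036 = pointers on the mark lines; end stop 0.055. The spring pulls home with 6 N at rest, 11.4 N at the mark. A carriage beyond the seat carries a brass blade 5 x 5 mm that moves along: its tip meets the flange rim at 0.028 (stops there unless the notch faces it), and would touch the notch's bottom at 0.042.
- board: Bystander: loose green circuit board 75 x 50 mm, up to 12 mm high, origin under its centre.
- screwdriver: Bystander: loose screwdriver, 140 mm long, lying along its x axis, about 30 mm thick.
- jar: Bystander: closed glass jar, 44 mm diameter, 45 mm high, origin under its centre.
- dish: Bystander: open steel dish, 70 mm diameter, 25 mm high, origin under its centre.
There are look-alikes about, which are no part of the job. Leave any brown or purple look-alike of the part that bears barrel alone.

How it is judged (in metres and radians):
On the way, in this order (a step that is already met when the one before it is completed fails the run):
1. the connector, seated, is turned so that its notch faces the blade (distance between notch and blade_line below 0.0048 m and angle between barrel's own z axis and vertical below 0.08 rad), for 0.2 s.
2. the slide is pulled to the mark, blade in the notch (all of step 1 and value of joint slide between 0.033 and 0.039 m), for 0.3 s.
At the end, for the whole second after the job is handed in: The slide stands still at 36 +- 3 mm, held by the fingers (more than 5 N on it) and not propped by the connector (less than 6 N between blade and connector); the connector is seated upright (within 0.08 rad) with the mouth of its notch within 4.8 mm of the blade line (all of step 2 and velocity of joint slide between -0.005 and 0.005 m/s and contact force between the fingers and slide above 5 N and contact force between connector and slide below 6 N); the arm keeps its last pose, push and grip.
It fails at once if the connector is lifted out of its seat (z of barrel in the frame of jig above 0.07 m).
It fails at once if the green circuit board is disturbed (moved over 25 mm) (distance of board from where it was at the start of the episode above 0.025 m).
It fails at once if the screwdriver is disturbed (moved over 25 mm) (distance of screwdriver from where it was at the start of the episode above 0.025 m).
It fails at once if the small jar is disturbed (moved over 25 mm) (distance of jar from where it was at the start of the episode above 0.025 m).
It fails at once if the steel dish is disturbed (moved over 25 mm) (distance of dish from where it was at the start of the episode above 0.025 m).
It also fails if it takes over 48 s, if anything falls off the work surface, if the arm or the gripper's body presses on something with over 40 N, if the wrist force passes 120 N, or if a joint passes its speed limit or range.

## Robot

A 6-joint arm with a two-finger parallel gripper is mounted at the origin on the work surface. World frame = base frame: x ahead of the robot, y to its left, z up, the work surface at z = 0. Lengths are in mm, angles in rad, forces in N, time in s.
With the tool pointing down it reaches from about 275 to 850 mm from the base axis. Payload 5.2 kg.
Tool frame: the origin (TCP) lies at the very end of the fingers, on their centre line; the grasp point (between the pads) lies 19 mm behind it; z points along the fingers, y is the direction in which the jaws open and shut (so a half turn about z gives the same grasp; the last joint's range is limited). The gripper opens to 85 mm and grips with 20 to 120 N. Pads are 22 mm wide; open, the fingers measure 114 mm over their backs; the gripper's body (76 mm by 85 mm) begins 54 mm behind the grasp point. The pads swing forward as they close: fully open they stand 13 mm farther back than shut.
Start: joints at [1.003, 0.259, 1.535, -0, 1.348, -0.203], TCP at [196.198, 513.82, 231.31] pointing down, gripper open.
Joint ranges: [-3.14, 3.14], [-0.91, 2.08], [0.19, 2.58], [-1.22, 4.36], [0.22, 2.71], [-3.12, 3.12]. Speed limits (rad/s): [2.57, 2.57, 3.14, 3.14, 3.14, 3.14].

## Interface

Orientations are given as a unit quaternion [x, y, z, w].
In Python, from workcell import env gives the robot as it stands. The module is installed in compiled form; this text tells all that it offers.
- The arm moves only by the tool send_rows, never from a script. Its argument "steps" is a list of rows, each a list of 3 entries, a list of its own where there are three numbers: the closure, from 0 (fully open) to 1 (shut), then the shift along the tool's x, y, z scaled (see below), then the turn about the tool's z scaled (see below). A call has 1 to 8 rows; each row shifts and turns the commanded pose from where the row before left it, along the tool's axes as they then stand; what a row does not reach is not made up. The controller multiplies each number of a shift by 3 cm and each number of a turn by 8 degrees. A row lasts 1/10 s, in which the tool goes at most 50 mm and 8.59 degrees, less where a joint would pass 70% of its speed; a pose out of reach is approached as far as the arm can. A call with a number of a shift or a turn outside -1 to 1 is refused whole. A call with a gripper value outside its range is refused whole. The fingers move at their own pace and stop on an object; "squeeze" is the grip in N (left out, the last holds). Time passes only in rows, so rows that do not move let the fingers close. It gives the time, the measured TCP pose, the force and the opening at its end, in the units of the state.
- env.get_state(): the state, without advancing time (a new reading comes with each control period).
- env.camera(name): name is "side" or "top" or "wrist"; returns the picture (480x640x3 uint8, red, green, blue); there is no depth.
- env.camera_model(name): a dict with "camera_matrix" (3x3 intrinsics, pixels), "k1" (the pictures are not rectified: a ray, as slopes to the right and down, at radius r is drawn at 1 + k1 r^2 times it, then the intrinsics apply), "pose" (4x4, takes a point from camera to world coordinates); the wrist camera has in their place "mount" (4x4, takes a point from camera to tool coordinates, whose origin is the TCP and whose axes are the flange's). Camera axes: x right, y down, z forward; pixel columns grow to the right and rows downward; lengths in mm; the calibration is good to about 2 mm. A picture is of the moment at which its call begins: read the wrist's pose just before it. camera_model takes no time and is no camera call.
- env.hand_in(): hands the job in, once; it reports no verdict.
Trained networks look in the newest picture that a camera, given by its name, has taken for a name from the list of things; names that differ only in an ending like _2 or _b are one class to them, and where a whole thing is asked for, a point or a joint stands for the part that bears it (a point fixed in the world has none). Each returns a list of dicts, best first, with "p" (0 to 1); they miss things now and then, are a little off and sometimes report something else, mostly with a low value. They report only what shows in the picture. A call takes as long as a camera call. They do not tell look-alikes from the thing itself.
- env.boxes_of(name, camera): "extent" ([centre column, centre row, width, height] in pixels, round what is visible of it).
- env.masks_of(name, camera): "region" (480x640 bool, what is visible of it) and "extent" ([centre column, centre row, width, height] in pixels, round what is visible of it).
- env.spot_point(name, camera): "at" ([column, row] in pixels: a listed point, or the origin of a listed thing).
The state is a dict: "t": time; "joints": joint angles; "qd": joint speeds; "tau": joint torques, N m; "tool_pos": TCP position; "tcp_rot": TCP orientation; "contact_force": force on the tool from outside, world axes, zero at the start; "wrist_torque": the same for the moment, N m; "gripper_width": opening from 0.0 (shut) to 1.0 (fully open).
Only numpy, scipy, OpenCV 4.12 (cv2) and the standard library are available. Lean on these libraries where they do the work, as an engineer would, in place of code of your own. Each camera call takes 0.05 s, during which the arm holds its last target.

## Working session

There is one attempt and no reset: what is moved stays moved. The work goes in short steps, Python scripts to look and compute and a tool call to move; the robot and the scene stay as the last step left them, time stands still between calls to the robot, and variables do not carry over. Pictures are saved under pics/ and viewed, and the job is handed in when it is done.

Besides the shell and the picture viewer there is one more tool, called after ">>>" as name(argument=value, ...), one argument or row to a line, values as JSON. send_rows: Moves the arm, as the interface text tells. Its arguments: {"type":"object","properties":{"steps":{"type":"array"},"squeeze":{"type":"number"}},"required":["steps"]}

```bash
mkdir -p pics; ls
python3 - <<'E'
from workcell import env
import cv2
s=env.get_state();print({k:s[k] for k in ('t','tool_pos','tcp_rot','gripper_width','contact_force')})
for c in ('side','top','wrist'):
    im=env.camera(c);cv2.imwrite(f'pics/{c}0.png',im[:,:,::-1])
    m=env.camera_model(c);print(c,{k:(v.tolist() if hasattr(v,'tolist') else v) for k,v in m.items()})
    for n in ('jig','mark','barrel','notch','handle','blade_line'):
        try:print(n,[(round(d['p'],2),[round(float(x)) for x in d['at']]) for d in env.spot_point(n,c)])
        except Exception as e:print(n,e)
E
```

```text
pics
{'t': 0.0, 'tool_pos': array([195.91033142, 513.35242932, 230.44647477]), 'tcp_rot': array([ 1.81400032e-01,  9.83408933e-01, -8.80313669e-04, -3.52276106e-04]), 'gripper_width': 0.9954572008600183, 'contact_force': array([ 0.59798523,  0.76410204, -0.56742693])}
side {'camera_matrix': [[553.9812524888218, 0.0, 322.38047283932184], [0.0, 553.9812524888218, 240.69968854936374], [0.0, 0.0, 1.0]], 'k1': 0.04979591981704673, 'pose': [[0.9805193083147302, -0.1284577910331955, 0.1485950266491957, 495.31424188861416], [-0.19620313286192795, -0.6047678620883982, 0.7718550146498971, -675.1190712831626], [-0.00928529359621785, -0.7859735548400467, -0.61819038686713, 659.8546120621448], [0.0, 0.0, 0.0, 1.0]]}
jig [(0.89, [314, 255])]
mark [(0.75, [236, 243])]
barrel [(0.94, [322, 181]), (0.67, [313, 227]), (0.67, [426, 281]), (0.37, [332, 235])]
notch [(0.96, [300, 232]), (0.56, [337, 194]), (0.55, [408, 289])]
handle []
blade_line [(0.97, [332, 234])]
top {'camera_matrix': [[458.07741937451715, 0.0, 317.9486828260781], [0.0, 458.07741937451715, 236.93550466140826], [0.0, 0.0, 1.0]], 'k1':
[... 427 characters left out ...]
), (0.67, [170, 200])]
notch [(0.96, [347, 155]), (0.72, [254, 231]), (0.72, [183, 189])]
handle [(0.87, [273, 277])]
blade_line [(0.8, [265, 207]), (0.29, [356, 228])]
wrist {'camera_matrix': [[347.360446444815, 0.0, 313.33873278366394], [0.0, 347.360446444815, 238.90612604133753], [0.0, 0.0, 1.0]], 'k1': 0.0016457041095357119, 'mount': [[-1.6144407510912625e-05, -0.9447670879437634, -0.327742504533083, 84.63397580118418], [0.9999964334006216, 0.0008600668604883109, -0.0025285313979378624, -0.3078485597367564], [0.0026707537125264893, -0.3277413764285114, 0.9447637044527856, -143.619437708549], [0.0, 0.0, 0.0, 1.0]]}
jig []
mark [(0.8, [156, 479])]
barrel []
notch []
handle []
blade_line []
```

View pics/top0.png

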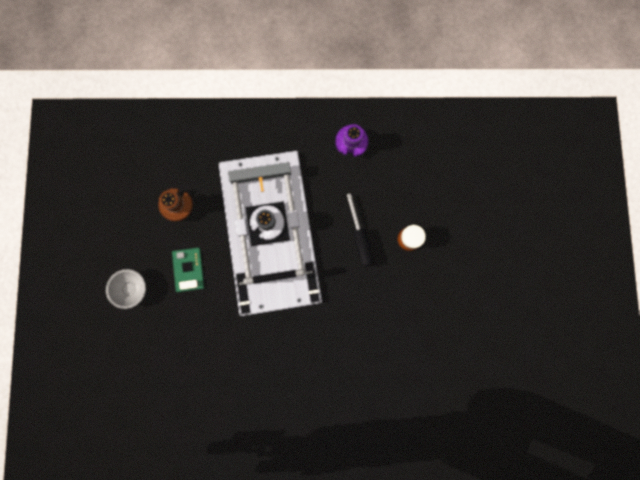

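View pics/side0.png

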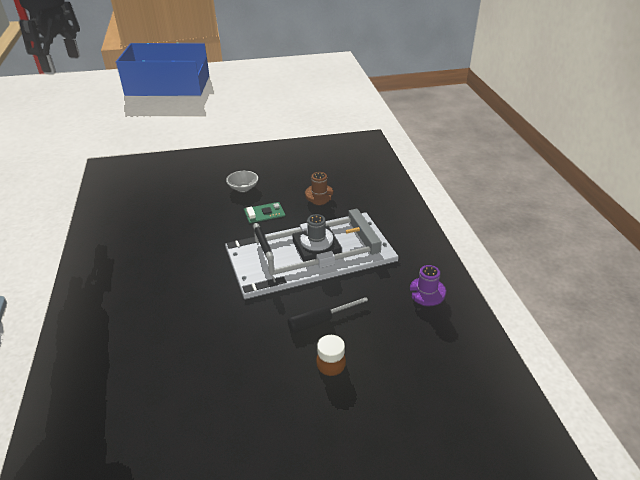

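View pics/wrist0.png

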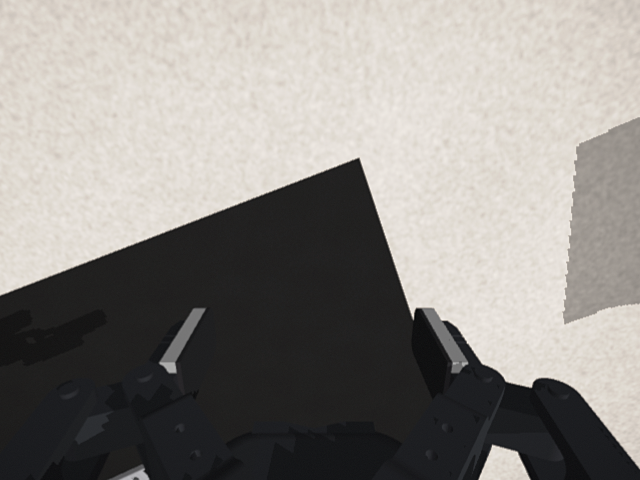

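The top view shows the jig around (267,227) with the grey connector at (267,218) and the handle at (273,277). The brown and purple look-alikes are at (172,203) and (351,138), both off the jig. The side view agrees. The wrist view shows only the empty table.

```bash
cat > h.py <<'E'
import numpy as np,cv2
from workcell import env
from scipy.spatial.transform import Rotation as R
def campose(n,st=None):
    m=env.camera_model(n)
    if n=='wrist':
        T=np.eye(4);T[:3,:3]=R.from_quat(st['tcp_rot']).as_matrix();T[:3,3]=st['tool_pos']
        P=T@np.array(m['mount'])
    else:P=np.array(m['pose'])
    return np.array(m['camera_matrix']),m['k1'],P
def ray(n,px,st=None):
    K,k,P=campose(n,st)
    xy=cv2.undistortPoints(np.array([[px]],float),K,np.array([k,0,0,0,0.]))[0,0]
    d=P[:3,:3]@np.array([*xy,1.]);return P[:3,3],d/np.linalg.norm(d)
def atz(n,px,z,st=None):
    o,d=ray(n,px,st);return o+d*(z-o[2])/d[2]
def proj(n,X,st=None):
    K,k,P=campose(n,st);X=np.atleast_2d(X)
    T=np.linalg.inv(P)
    c=X@T[:3,:3].T+T[:3,3]
    return cv2.projectPoints(c,np.zeros(3),np.zeros(3),K,np.array([k,0,0,0,0.]))[0][:,0]
def tri(rays):
    A=0;b=0
    for o,d in rays:
        M=np.eye(3)-np.outer(d,d);A=A+M;b=b+M@o
    X=np.linalg.solve(A,b);return X,[np.linalg.norm((np.eye(3)-np.outer(d,d))@(X-o)) for o,d in rays]
E
python3 - <<'E'
from h import *
im=cv2.imread('pics/top0.png');cv2.imwrite('pics/topz.png',cv2.resize(im[140:325,205:335],None,fx=4.3,fy=3.2*1.0,interpolation=3)[:600]) if 0 else cv2.imwrite('pics/topz.png',cv2.resize(im[145:325,190:350],None,fx=3.3,fy=3.3,interpolation=3))
im=cv2.imread('pics/side0.png');cv2.imwrite('pics/sidez.png',cv2.resize(im[190:310,210:410],None,fx=4,fy=4,interpolation=3))
np.set_printoptions(precision=1,suppress=True)
print('barrel',tri([ray('top',(268,222)),ray('side',(313,227))]))
print('mark',tri([ray('top',(242,305)),ray('side',(236,243))]))
print('blade',tri([ray('top',(265,207)),ray('side',(332,234))]))
print('notch',tri([ray('top',(254,231)),ray('side',(300,232))]))
print('handle',atz('top',(273,277),55))
E
```

```text
barrel (array([630. , 110.4,  64.8]), [np.float64(0.3259656786649014), np.float64(0.32596567866474)])
mark (array([489. , 161.9,  11.1]), [np.float64(1.4497377485563083), np.float64(1.4497377485563538)])
blade (array([664.5, 118.2,  36.9]), [np.float64(1.7975883020744456), np.float64(1.7975883020742585)])
notch (array([614.3, 138. ,  36.7]), [np.float64(4.6609825550856705), np.float64(4.660982555085475)])
handle [535.3 102.5  55. ]
```

View pics/topz.png

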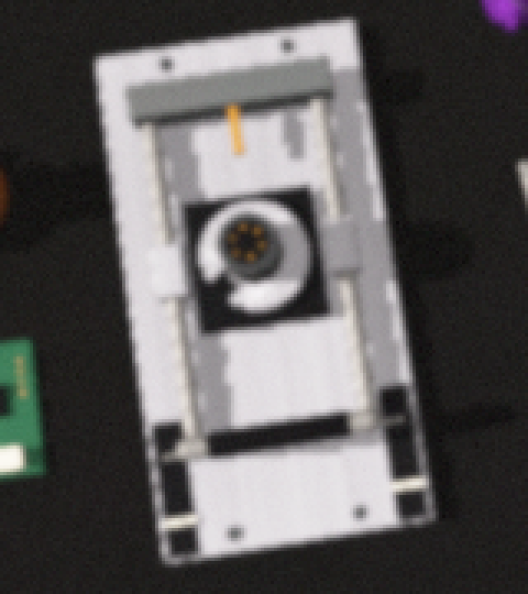

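View pics/sidez.png

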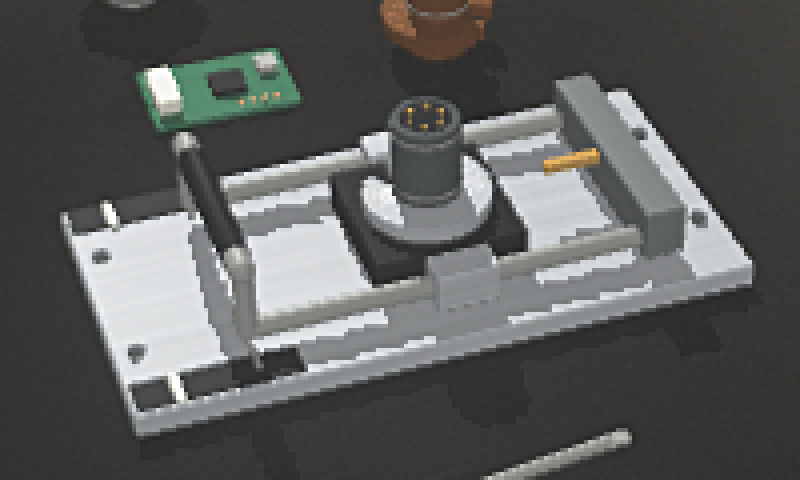

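Run:
```python
from h import *
np.set_printoptions(precision=1,suppress=True)
z=lambda x,y:(x/3.3+190-.35,y/3.3+145-.35)
L=atz('top',z(179,523),12);Rr=atz('top',z(407,484),12);print(L,Rr,np.linalg.norm(L-Rr))
yv=(L-Rr)[:2];ang=np.arctan2(yv[1],yv[0])-np.pi/2
xv=np.array([np.cos(ang),np.sin(ang)]);c=(L+Rr)[:2]/2+136*xv
print('yaw',np.degrees(ang),'seat',c,'handle',c-100*xv,'blade',c+30*xv)
n=atz('top',z(220,283),38)[:2];print('notch',n,n-c,np.degrees(np.arctan2(*(n-c)[::-1])-ang))
s=env.get_state()
print(R.from_quat(s['tcp_rot']).as_matrix())
```

```text
[490.9 158.4  12. ] [510.5  33.1  12. ] 126.860953754597
yaw 8.894931242615002 seat [635.  116.8] handle [536.2 101.3] blade [664.7 121.4]
notch [619.8 133.7] [-15.2  16.9] 123.093853679612
[[-0.9  0.4 -0. ]
 [ 0.4  0.9 -0. ]
 [ 0.  -0.  -1. ]]
```

Jig yaw is about 9° and the seat is near (632,114). I'll move above it so the wrist camera can see it closely.

>>> send_rows(
  steps=[
    [0,[-1,-0.4,0.1],0],
    [0,[-1,-0.4,0.1],0],
    [0,[-1,-0.4,0.1],0],
    [0,[-1,-0.4,0.1],0],
    [0,[-1,-0.4,0.1],0],
    [0,[-1,-0.4,0.1],0],
    [0,[-1,-0.4,0.1],0],
    [0,[-1,-0.4,0.1],0],
  ],
)

```text
t: 1.85
tool_pos: [387.0, 337.5, 207.3]
tcp_rot: [0.181, 0.983, 0.0, 0.0]
contact_force: [0.1, 0.4, 0.1]
gripper_width: 0.998
```

>>> send_rows(
  steps=[
    [0,[-1,-0.4,0.1],0],
    [0,[-1,-0.4,0.1],0],
    [0,[-1,-0.4,0.1],0],
    [0,[-1,-0.4,0.1],0],
    [0,[-1,-0.4,0.1],0],
    [0,[-1,-0.4,0.1],0],
    [0,[-1,-0.4,0.1],0],
    [0,[-1,-0.4,0.1],0],
  ],
)

```text
t: 2.65
tool_pos: [577.0, 162.2, 183.2]
tcp_rot: [0.181, 0.983, 0.0, 0.0]
contact_force: [0.3, 0.0, 1.0]
gripper_width: 1.003
```

>>> send_rows(
  steps=[
    [0,[-1,-0.4,0],0],
    [0,[-1,-0.4,0],0],
    [0,[-0.3,0,0],0],
    [0,[0,0,0],-1],
    [0,[0,0,0],-1],
    [0,[0,0,0],-1],
    [0,[0,0,0],-1],
    [0,[0,0,0],-1],
  ],
)

```text
t: 3.45
tool_pos: [631.5, 116.9, 183.3]
tcp_rot: [-0.169, 0.986, 0.0, -0.0]
contact_force: [0.2, 0.0, 0.1]
gripper_width: 1.002
```

>>> send_rows(
  steps=[
    [0,[0,0,0],0],
    [0,[0,0,0],0],
  ],
)

```text
t: 3.65
tool_pos: [631.7, 116.7, 183.3]
tcp_rot: [-0.164, 0.986, 0.0, -0.0]
contact_force: [0.4, 0.2, -0.2]
gripper_width: 0.998
```

Run:
```python
from h import *
s=env.get_state();print({k:s[k] for k in ('t','joints','tool_pos','tcp_rot','qd')})
im=env.camera('wrist');cv2.imwrite('pics/w1.png',im[:,:,::-1])
for n in ('jig','mark','barrel','notch','handle','blade_line'):
    print(n,[(round(d['p'],2),[round(float(x)) for x in d['at']]) for d in env.spot_point(n,'wrist')])
```

```text
{'t': 3.65, 'joints': array([ 9.23120577e-03,  4.55793898e-01,  1.36584160e+00,  2.01362604e-04,
        1.32017979e+00, -1.89166188e+00]), 'tool_pos': array([631.72899549, 116.70560452, 183.31250207]), 'tcp_rot': array([-1.64275410e-01,  9.86414501e-01,  1.13626785e-04, -9.48336749e-05]), 'qd': array([-0.00423833,  0.00106334, -0.0013842 , -0.00069976, -0.00038611,
       -0.00228756])}
jig [(0.21, [416, 74])]
mark [(0.97, [415, 73])]
barrel [(0.87, [311, 231]), (0.81, [98, 326]), (0.76, [470, 318])]
notch [(0.9, [121, 289]), (0.7, [342, 210]), (0.64, [334, 106]), (0.55, [434, 328]), (0.47, [306, 257])]
handle [(0.95, [334, 105])]
blade_line [(0.84, [303, 258])]
```

View pics/w1.png

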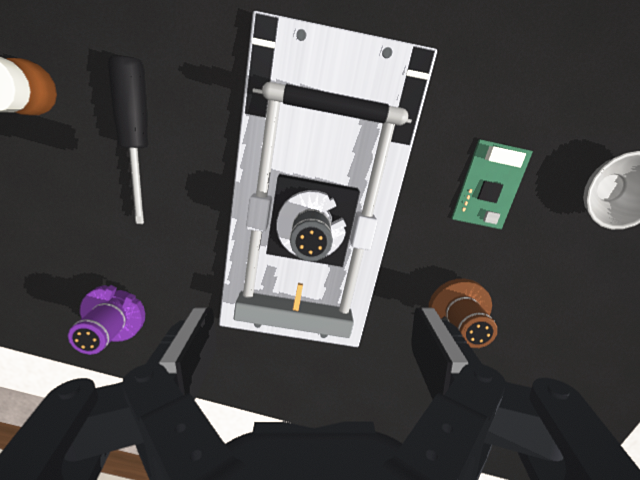

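The wrist view shows the jig clearly: connector barrel top at (313,236), a gap in the flange near (340,212), blade at (298,297), handle bar at (334,103) and marks near (263,43) and (420,74).

Run:
```python
from h import *
im=cv2.imread('pics/w1.png');cv2.imwrite('pics/w1z.png',cv2.resize(im[165:315,235:385],None,fx=4,fy=4,interpolation=2))
cv2.imwrite('pics/w1m.png',cv2.resize(im[5:125,240:440],None,fx=4,fy=4,interpolation=2))
```

```text
(no output)
```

View pics/w1z.png

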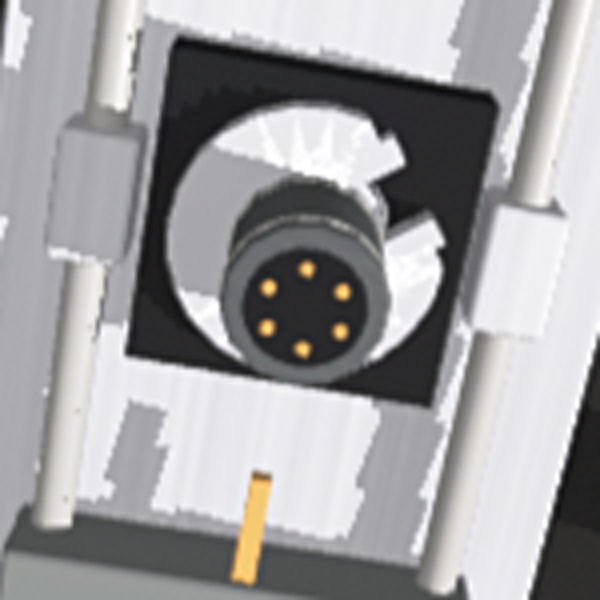

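View pics/w1m.png

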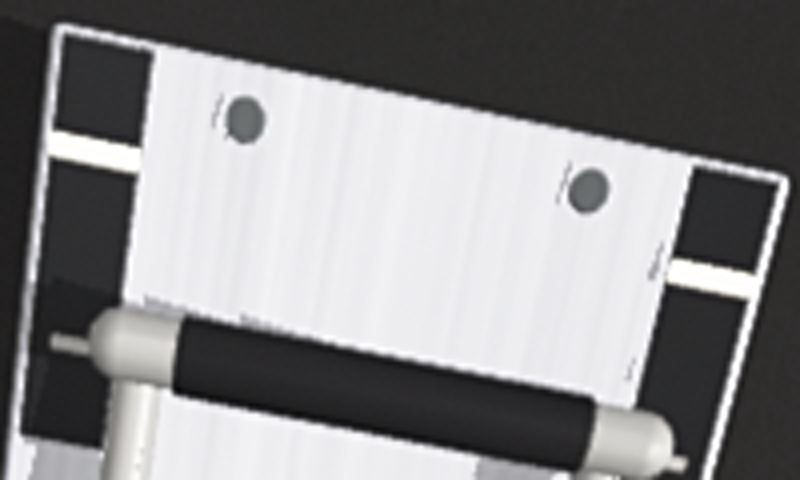

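```bash
cat >> h.py <<'E'
def fitjig(pts,n,st):
    # pts: list of ((jx,jy,z),(u,v)); fit seat x,y,yaw
    from scipy.optimize import least_squares
    J=np.array([p[0] for p in pts],float);U=np.array([p[1] for p in pts],float)
    def w(p):
        c,s=np.cos(p[2]),np.sin(p[2]);return np.c_[p[0]+c*J[:,0]-s*J[:,1],p[1]+s*J[:,0]+c*J[:,1],J[:,2]]
    r=least_squares(lambda p:(proj(n,w(p),st)-U).ravel(),[633,114,.155])
    return r.x,r.fun.reshape(-1,2)
E
python3 - <<'E'
from h import *
np.set_printoptions(precision=1,suppress=True)
st=env.get_state()
z=lambda x,y:((x+.5)/4+235-.5,(y+.5)/4+165-.5)
m=lambda x,y:((x+.5)/4+240-.5,(y+.5)/4+5-.5)
pts=[((-36,-36,30),z(178,40)),((-36,36,30),z(497,97)),((36,36,30),z(435,405)),((36,-36,30),z(127,355)),
((-136,-63.5,12),m(95,152)),((-136,63.5,12),m(712,278)),((-157,-75,12),m(57,28)),((-157,75,12),m(785,182))]
p,res=fitjig(pts,'wrist',st);print(p[:2],np.degrees(p[2]));print(res)
c=p[:2];a=p[2]
b=atz('wrist',z(305,302),78,st);print('barrel top',b)
f=atz('wrist',z(305,240),38,st);print('flange ctr approx',f)
for zz,px in((38,(398,178)),(34,(410,187))):
    n=atz('wrist',z(*px),zz,st);d=n[:2]-c;print('notch',n,np.hypot(*d),np.degrees(np.arctan2(d[1],d[0])-a))
for ang in(90,100,105,110,115,120):
    t=a+np.radians(ang);X=[[c[0]+r*np.cos(t),c[1]+r*np.sin(t),38] for r in(16,30)];q=(proj('wrist',X,st)-[234.5,164.5])*4;print(ang,q.ravel())
# handle
print('handle',atz('wrist',m(385,392),55+7,st), c-100*np.array([np.cos(a),np.sin(a)]))
E
```

```text
[635.3 114.9] 8.798897446365515
[[-1.6  1.2]
 [ 1.3  1.9]
 [-0.4  0.4]
 [-0.2  0. ]
 [ 0.5  0.5]
 [-0.7 -0.1]
 [-1.  -1.4]
 [ 2.  -1.6]]
barrel top [634.8 114.4  78. ]
flange ctr approx [634.6 113.9  38. ]
notch [615.1 128.2  38. ] 24.260699251382732 137.76643145930265
notch [617.  131.9  34. ] 25.05510236688382 128.25240825685702
90 [380.8 257.3 443.8 268.2]
100 [382.2 245.  446.7 245.4]
105 [382.1 238.9 446.6 233.8]
110 [381.4 232.7 445.5 222.2]
115 [380.1 226.7 443.2 210.8]
120 [378.3 220.7 440.  199.6]
handle [536.4  99.3  62. ] [536.5  99.6]
```

```bash
cat >> h.py <<'E'
def drawnotch(img,n,st,c,a,ang,off,sc,col,z=38):
    t=a+np.radians(ang);e=np.array([np.cos(t),np.sin(t)]);f=np.array([-e[1],e[0]])
    P=[(np.sqrt(900-49),7),(16,7),(16,-7),(np.sqrt(900-49),-7)]
    X=[[*(np.array(c)+r*e+s*f),z] for r,s in P]
    q=(proj(n,X,st)-off+.5)*sc-.5
    cv2.polylines(img,[q.round().astype(int)],False,col,1)
def drawcirc(img,n,st,c,r,z,off,sc,col):
    th=np.linspace(0,2*np.pi,80);X=np.c_[c[0]+r*np.cos(th),c[1]+r*np.sin(th),0*th+z]
    q=(proj(n,X,st)-off+.5)*sc-.5;cv2.polylines(img,[q.round().astype(int)],True,col,1)
E
python3 - <<'E'
from h import *
st=env.get_state();c=(634.9,114.5);a=np.radians(8.8)
im=cv2.imread('pics/w1.png')[180:280,270:370]
im=cv2.resize(im,None,fx=6,fy=6,interpolation=2)
for z in(30,38):drawcirc(im,'wrist',st,c,30,z,[270,180],6,(0,0,255))
drawcirc(im,'wrist',st,c,16.5,78,[270,180],6,(0,0,255))
drawnotch(im,'wrist',st,c,a,115,[270,180],6,(0,255,0));drawnotch(im,'wrist',st,c,a,125,[270,180],6,(255,0,0))
cv2.imwrite('pics/ov1.png',im)
E
```

```text
(no output)
```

View pics/ov1.png

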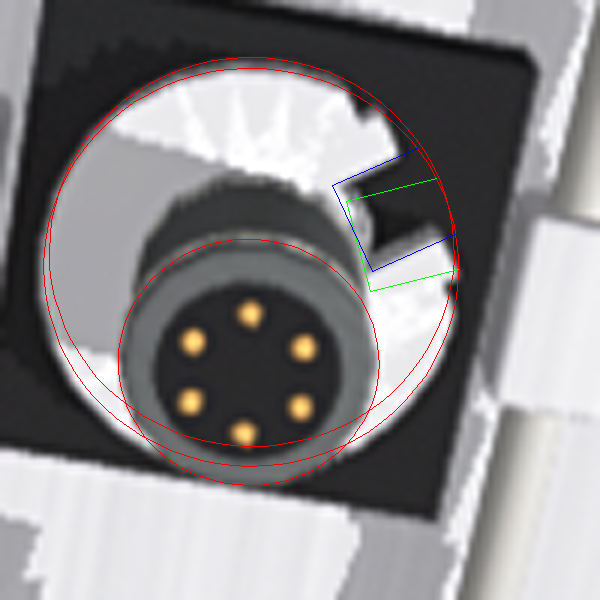

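Run:
```python
from h import *
st=env.get_state();c=(634.9,114.5);a=np.radians(8.8)
im0=cv2.imread('pics/w1.png')[185:245,310:360]
out=[]
for ang in(None,109,121):
    im=cv2.resize(im0,None,fx=8,fy=8,interpolation=0)[:, :]
    if ang:
        for z,col in((38,(0,255,0)),(30,(0,0,255))):drawnotch(im,'wrist',st,c,a,ang,[310,185],8,col,z)
    out.append(im[:,:266] if 0 else cv2.resize(im,None,fx=.66,fy=.66,interpolation=3))
cv2.imwrite('pics/ov2.png',np.hstack(out))
```

```text
(no output)
```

View pics/ov2.png

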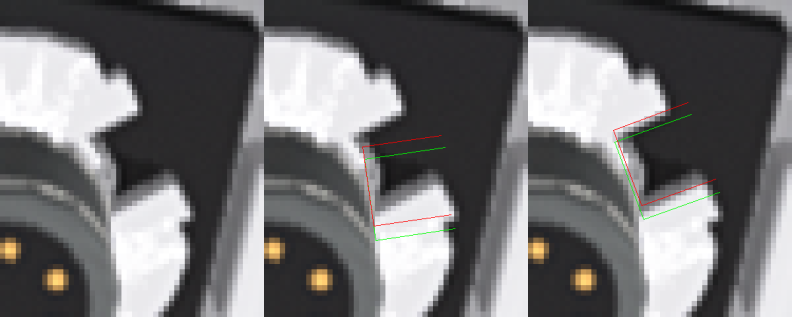

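The circle fit puts the seat at (634.9,114.5) with yaw 8.8°. The notch is about 123° anticlockwise of the blade, a bit beyond the range in the text, but the picture is clear. I'll turn to the pre-grasp yaw, go lower and take a second view.

>>> send_rows(
  steps=[
    [0,[0,0,0.5],-1],
    [0,[0,0,0.5],-1],
    [0,[0,0,0.5],-0.95],
    [0,[0,-0.1,0],0],
    [0,[0,0,0],0],
    [0,[0,0,0],0],
  ],
  squeeze=35,
)

```text
t: 4.6
tool_pos: [634.8, 113.8, 139.3]
tcp_rot: [-0.363, 0.932, -0.0, 0.001]
contact_force: [0.9, 0.1, 1.1]
gripper_width: 0.998
```

Run:
```python
from h import *
np.set_printoptions(precision=2,suppress=True)
st=env.get_state();print({k:st[k] for k in ('t','joints','tool_pos','tcp_rot')})
im=env.camera('wrist')[:,:,::-1].copy();cv2.imwrite('pics/w2.png',im)
for n in ('barrel','notch'): print(n,[(round(d['p'],2),[round(float(x)) for x in d['at']]) for d in env.spot_point(n,'wrist')])
c=(634.9,114.5);a=np.radians(8.8);o=proj('wrist',[[*c,40]],st)[0].round()-[65,65];o=o.astype(int);print(o)
z=cv2.resize(im[o[1]:o[1]+130,o[0]:o[0]+130],None,fx=4.6,fy=4.6,interpolation=2);raw=z.copy()
for zz in(30,38):drawcirc(z,'wrist',st,c,30,zz,o,4.6,(0,0,255))
drawcirc(z,'wrist',st,c,16.5,78,o,4.6,(0,0,255))
drawnotch(z,'wrist',st,c,a,123,o,4.6,(0,255,0))
drawnotch(z,'wrist',st,c,a,123,o,4.6,(0,0,255),30)
cv2.imwrite('pics/ov3.png',z)
```

```text
{'t': 4.6, 'joints': array([ 0.  ,  0.49,  1.42,  0.  ,  1.23, -2.31]), 'tool_pos': array([634.81, 113.83, 139.35]), 'tcp_rot': array([-0.36,  0.93, -0.  ,  0.  ])}
barrel [(0.84, [14, 255]), (0.83, [317, 248]), (0.77, [426, 397])]
notch [(0.94, [65, 221]), (0.89, [360, 238]), (0.75, [390, 390])]
[250 176]
```

View pics/ov3.png

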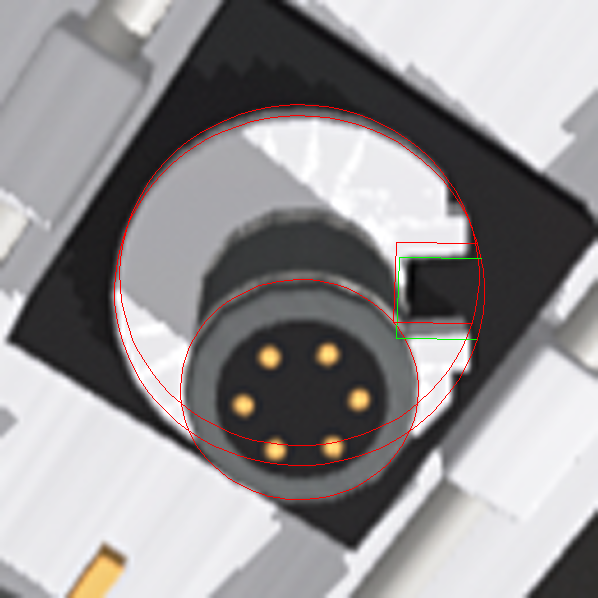

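View pics/w2.png

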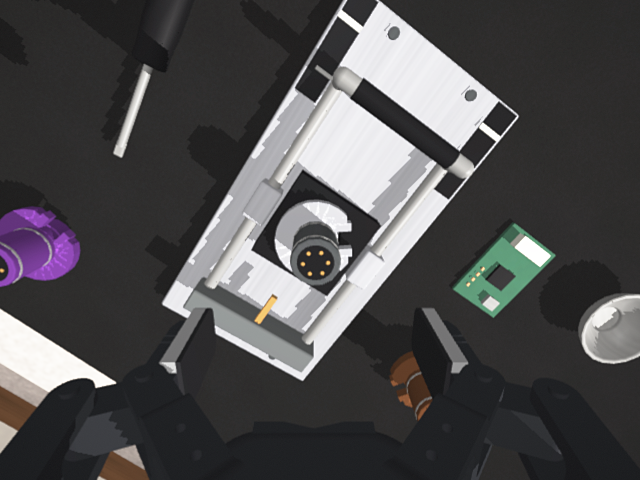

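The overlay matches: flange and barrel circles fit at 38 and 78 mm, and the notch is at 123°. I'll descend and grip.

>>> send_rows(
  steps=[
    [0,[0,0,0.8],0],
    [0,[0,0,0.8],0],
    [0,[0,0,0.8],0],
    [0,[0,0,0.8],0],
    [0,[0,0,0],0],
    [0,[0,0,0],0],
  ],
  squeeze=35,
)

```text
t: 5.35
tool_pos: [634.2, 114.0, 42.7]
tcp_rot: [-0.364, 0.931, 0.0, -0.0]
contact_force: [0.4, 0.6, 0.5]
gripper_width: 1.002
```

>>> send_rows(
  steps=[
    [1,[0,0,0],0],
    [1,[0,0,0],0],
    [1,[0,0,0],0],
    [1,[0,0,0],0],
    [1,[0,0,0],0],
    [1,[0,0,0],0],
    [1,[0,0,0],0],
    [1,[0,0,0],0],
  ],
  squeeze=35,
)

```text
t: 6.15
tool_pos: [634.6, 114.0, 43.4]
tcp_rot: [-0.364, 0.931, -0.0, 0.001]
contact_force: [-1.1, -0.2, 5.8]
gripper_width: 0.373
```

>>> send_rows(
  steps=[
    [1,[0,0,0],0.5],
    [1,[0,0,0],0.9],
    [1,[0,0,0],0.9],
    [1,[0,0,0],0.9],
    [1,[0,0,0],0.9],
    [1,[0,0,0],0.9],
    [1,[0,0,0],0.9],
    [1,[0,0,0],0.9],
  ],
)

```text
t: 6.95
tool_pos: [634.9, 115.4, 43.5]
tcp_rot: [0.104, 0.995, 0.001, 0.001]
contact_force: [0.2, 5.0, 5.0]
gripper_width: 0.375
```

>>> send_rows(
  steps=[
    [1,[0,0,0],0.9],
    [1,[0,0,0],0.9],
    [1,[0,0,0],0.9],
    [1,[0,0,0],0.9],
    [1,[0,0,0],0.9],
    [1,[0,0,0],0.9],
    [1,[0,0,0],0.9],
    [1,[0,0,0],0.9],
  ],
)

```text
t: 7.75
tool_pos: [635.6, 116.3, 43.6]
tcp_rot: [0.571, 0.821, 0.002, 0.001]
contact_force: [2.0, 6.9, 4.6]
gripper_width: 0.38
```

>>> send_rows(
  steps=[
    [1,[0,0,0],0.9],
    [1,[0,0,0],0.5],
    [1,[0,0,0],0],
    [1,[0,0,0],0],
  ],
)

```text
t: 8.15
tool_pos: [635.7, 116.3, 43.6]
tcp_rot: [0.646, 0.763, 0.003, 0.001]
contact_force: [1.9, 7.7, 4.0]
gripper_width: 0.372
```

Run:
```python
from h import *
np.set_printoptions(precision=3,suppress=True)
st=env.get_state();print({k:st[k] for k in ('t','joints','tool_pos','tcp_rot','contact_force','wrist_torque')})
x=R.from_quat(st['tcp_rot']).as_matrix()[:,0];print(np.degrees(np.arctan2(x[1],x[0])))
for c in('wrist','side'):
    im=env.camera(c)[:,:,::-1];cv2.imwrite(f'pics/{c}3.png',im)
```

```text
{'t': 8.15, 'joints': array([ 0.007,  0.592,  1.51 ,  0.004,  1.036, -0.161]), 'tool_pos': array([635.686, 116.328,  43.63 ]), 'tcp_rot': array([0.646, 0.763, 0.003, 0.001]), 'contact_force': array([1.903, 7.698, 4.047]), 'wrist_torque': array([ 1.302, -0.347,  0.029])}
99.49431194854097
```

View pics/wrist3.png

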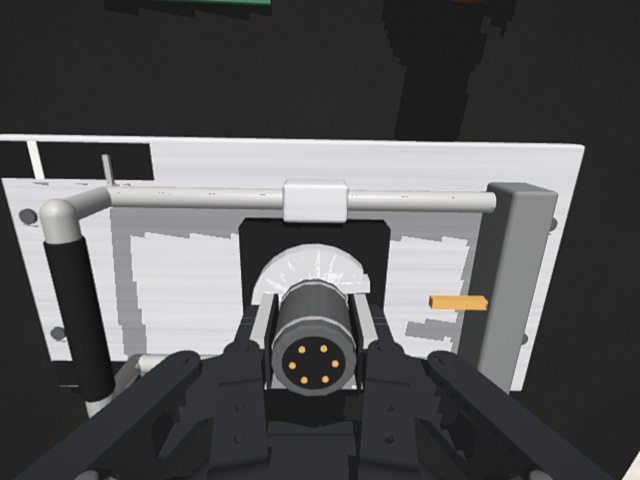

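View pics/side3.png

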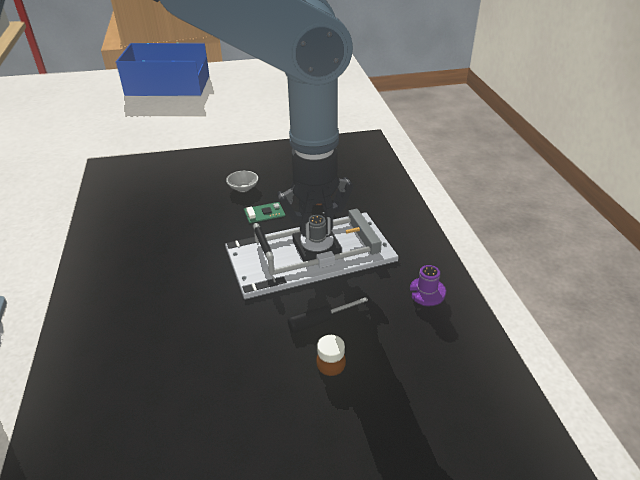

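>>> send_rows(
  steps=[
    [0,[0,0,0],0],
    [0,[0,0,0],0],
    [0,[0,0,0],0],
    [0,[0,0,0],0],
    [0,[0,0,-0.8],0],
    [0,[0,0,-0.8],0],
    [0,[0,0,-0.9],0],
    [0,[0,0,-0.9],0],
  ],
)

```text
t: 9.05
tool_pos: [633.7, 113.7, 144.9]
tcp_rot: [0.646, 0.763, -0.0, -0.0]
contact_force: [0.8, 1.3, 0.2]
gripper_width: 1.0
```

>>> send_rows(
  steps=[
    [0,[0,0,0],0],
    [0,[0,0,0],0],
  ],
)

```text
t: 9.25
tool_pos: [634.2, 113.8, 144.7]
tcp_rot: [0.646, 0.763, 0.0, 0.0]
contact_force: [-0.1, -0.1, -0.4]
gripper_width: 1.0
```

```bash
cat > look.py <<'E'
from h import *
import sys
tag=sys.argv[1];ang=float(sys.argv[2])
np.set_printoptions(precision=3,suppress=True)
st=env.get_state();print({k:st[k] for k in ('t','joints','tool_pos','tcp_rot','contact_force')})
x=R.from_quat(st['tcp_rot']).as_matrix()[:,0];print(np.degrees(np.arctan2(x[1],x[0])))
im=env.camera('wrist')[:,:,::-1].copy();cv2.imwrite(f'pics/w{tag}.png',im)
c=(634.9,114.5);a=np.radians(8.8);o=proj('wrist',[[*c,40]],st)[0].round()-[65,65];o=o.astype(int);print(o)
z=cv2.resize(im[o[1]:o[1]+130,o[0]:o[0]+130],None,fx=4.6,fy=4.6,interpolation=2)
for zz in(30,38):drawcirc(z,'wrist',st,c,30,zz,o,4.6,(0,0,255))
drawcirc(z,'wrist',st,c,16.5,78,o,4.6,(0,0,255))
drawnotch(z,'wrist',st,c,a,ang,o,4.6,(0,255,0))
drawnotch(z,'wrist',st,c,a,ang,o,4.6,(0,0,255),30)
cv2.imwrite(f'pics/ov{tag}.png',z)
E
python3 look.py 4 0
```

```text
{'t': 9.25, 'joints': array([ 0.005,  0.489,  1.411, -0.   ,  1.24 , -0.161]), 'tool_pos': array([634.247, 113.79 , 144.699]), 'tcp_rot': array([0.646, 0.763, 0.   , 0.   ]), 'contact_force': array([-0.119, -0.139, -0.373])}
99.48912594204951
[250 170]
```

View pics/ov4.png

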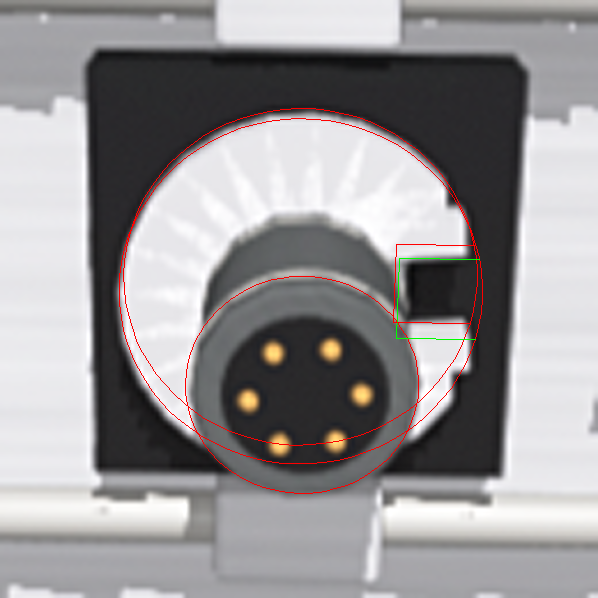

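View pics/w4.png

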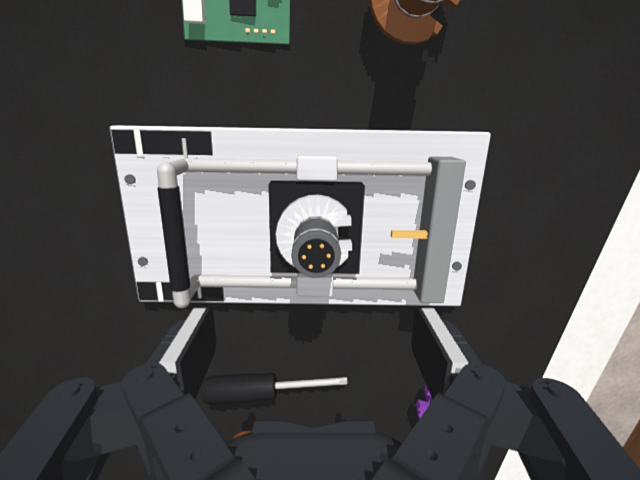

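The notch now sits at 0°, facing the blade. Next is the handle: move above it, then measure it from another view.

>>> send_rows(
  steps=[
    [0,[0,-0.8,0],0],
    [0,[0,-0.8,0],0],
    [0,[0,-0.8,0],0],
    [0,[0,-0.9,0],0],
    [0,[0,0,0],0],
    [0,[0,0,0],0],
  ],
)

```text
t: 9.9
tool_pos: [535.7, 97.6, 143.3]
tcp_rot: [0.646, 0.763, -0.0, -0.001]
contact_force: [0.7, 0.3, 0.1]
gripper_width: 1.002
```

Run:
```python
from h import *
np.set_printoptions(precision=2,suppress=True)
st=env.get_state();print({k:st[k] for k in ('t','tool_pos','tcp_rot')})
im=env.camera('wrist')[:,:,::-1].copy();cv2.imwrite('pics/w5.png',im)
hd=env.spot_point('handle','wrist');print([(d['p'],d['at']) for d in hd])
s1=dict(tool_pos=np.array([631.73,116.71,183.31]),tcp_rot=np.array([-.164275,.986415,.000114,-.000095]))
s4=dict(tool_pos=np.array([634.247,113.79,144.7]),tcp_rot=np.array([.646,.763,0,0]))
s4['tcp_rot']/=np.linalg.norm(s4['tcp_rot'])
print(tri([ray('wrist',(336,102.6),s1),ray('wrist',(173.5,239),s4)]))
if hd:print(tri([ray('wrist',(336,102.6),s1),ray('wrist',hd[0]['at'],st)]), atz('wrist',hd[0]['at'],55,st))
```

```text
{'t': 9.9, 'tool_pos': array([535.72,  97.57, 143.34]), 'tcp_rot': array([ 0.65,  0.76, -0.  , -0.  ])}
[(0.67, [318.3, 239.2])]
(array([536.87, 101.27,  58.69]), [np.float64(0.44196526919133666), np.float64(0.4419652691914406)])
(array([537.52, 101.29,  56.01]), [np.float64(0.4501445655583243), np.float64(0.45014456555841964)]) [538.01 101.09  55.  ]
```

View pics/w5.png

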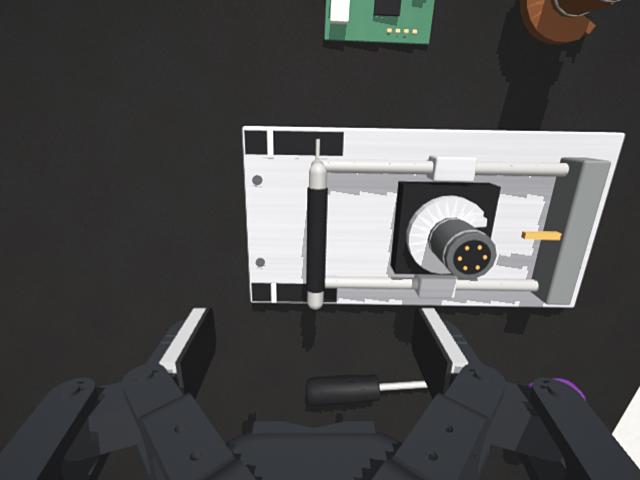

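The bar is centred between the jaws and the networks agree: handle at about (537,100,56). I'll descend and pinch it.

>>> send_rows(
  steps=[
    [0,[0.08,0.05,0.9],0],
    [0,[0,0,0.9],0],
    [0,[0,0,0.9],0],
    [0,[0,0,0.85],0],
    [0,[0,0,0],0],
    [0,[0,0,0],0],
  ],
)

```text
t: 10.6
tool_pos: [537.9, 100.3, 37.5]
tcp_rot: [0.646, 0.763, -0.0, -0.0]
contact_force: [0.0, -0.5, 0.1]
gripper_width: 0.998
```

>>> send_rows(
  steps=[
    [1,[0,0,0],0],
    [1,[0,0,0],0],
    [1,[0,0,0],0],
    [1,[0,0,0],0],
    [1,[0,0,0],0],
    [1,[0,0,0],0],
    [1,[0,0,0],0],
    [1,[0,0,0],0],
  ],
  squeeze=50,
)

```text
t: 11.4
tool_pos: [537.0, 100.1, 38.4]
tcp_rot: [0.646, 0.763, -0.0, -0.0]
contact_force: [-2.2, -0.9, 5.8]
gripper_width: 0.143
```

>>> send_rows(
  steps=[
    [1,[0,-0.15,0],0],
    [1,[0,-0.15,0],0],
    [1,[0,-0.15,0],0],
    [1,[0,-0.15,0],0],
    [1,[0,-0.15,0],0],
    [1,[0,-0.15,0],0],
    [1,[0,-0.15,0],0],
    [1,[0,0,0],0],
  ],
)

```text
t: 12.2
tool_pos: [509.5, 96.0, 38.5]
tcp_rot: [0.647, 0.763, 0.003, 0.002]
contact_force: [9.0, 5.8, -5.8]
gripper_width: 0.143
```

```bash
python3 look.py 6 0
python3 - <<'E'
from workcell import env
import cv2
im=env.camera('side')[:,:,::-1];cv2.imwrite('pics/s6.png',cv2.resize(im[190:310,210:410],None,fx=4,fy=4,interpolation=2))
E
```

```text
{'t': 12.2, 'joints': array([-0.031,  0.413,  1.851,  0.003,  0.871, -0.197]), 'tool_pos': array([509.507,  95.958,  38.512]), 'tcp_rot': array([0.647, 0.763, 0.003, 0.002]), 'contact_force': array([ 9.   ,  5.845, -5.839])}
99.43635120577271
[519 247]
```

View pics/w6.png

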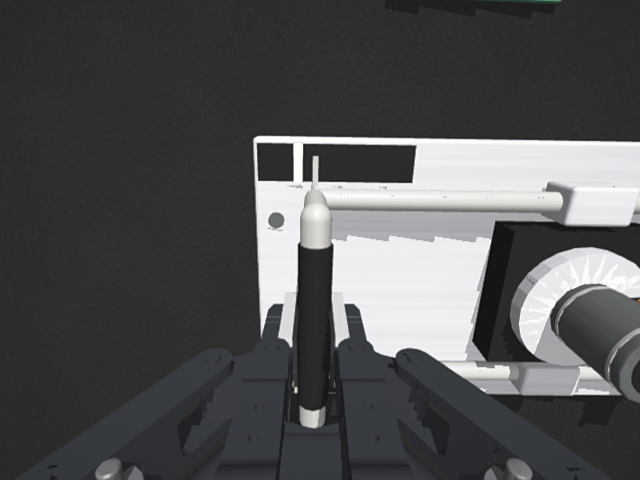

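View pics/s6.png

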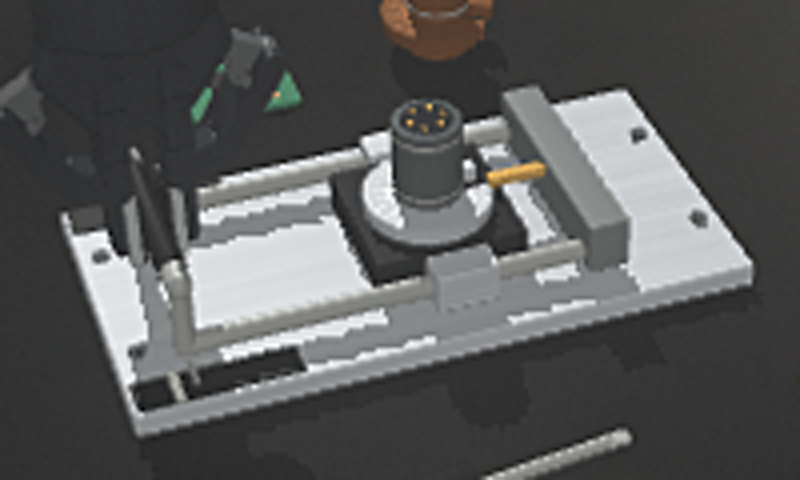

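The pointer (column 315) is about 8 mm short of the mark line (column 298), and the blade is aligned with the notch. I'll pull the rest.

>>> send_rows(
  steps=[
    [1,[0,-0.1,0],0],
    [1,[0,-0.1,0],0],
    [1,[0,-0.09,0],0],
    [1,[0,0,0],0],
    [1,[0,0,0],0],
    [1,[0,0,0],0],
  ],
)

```text
t: 12.9
tool_pos: [501.7, 94.8, 38.5]
tcp_rot: [0.647, 0.763, 0.003, 0.002]
contact_force: [10.8, 7.6, -7.1]
gripper_width: 0.144
```

```bash
python3 look.py 7 0
python3 - <<'E'
from workcell import env
import cv2
im=env.camera('side')[:,:,::-1];cv2.imwrite('pics/s7.png',cv2.resize(im[190:310,210:410],None,fx=4,fy=4,interpolation=2))
im=cv2.imread('pics/w7.png');cv2.imwrite('pics/w7z.png',cv2.resize(im[120:240,230:430],None,fx=4,fy=4,interpolation=2))
E
```

```text
{'t': 12.9, 'joints': array([-0.034,  0.402,  1.871,  0.003,  0.861, -0.2  ]), 'tool_pos': array([501.736,  94.77 ,  38.531]), 'tcp_rot': array([0.647, 0.763, 0.003, 0.002]), 'contact_force': array([10.786,  7.611, -7.094])}
99.42937102145223
[535 247]
```

View pics/w7z.png

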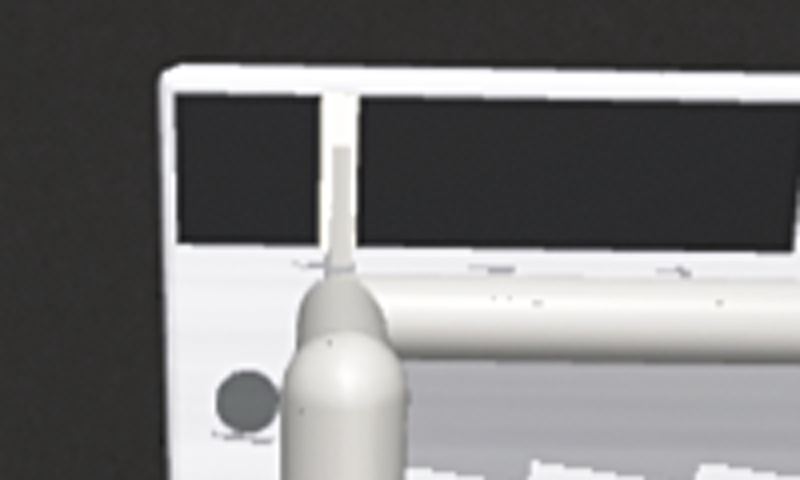

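View pics/s7.png

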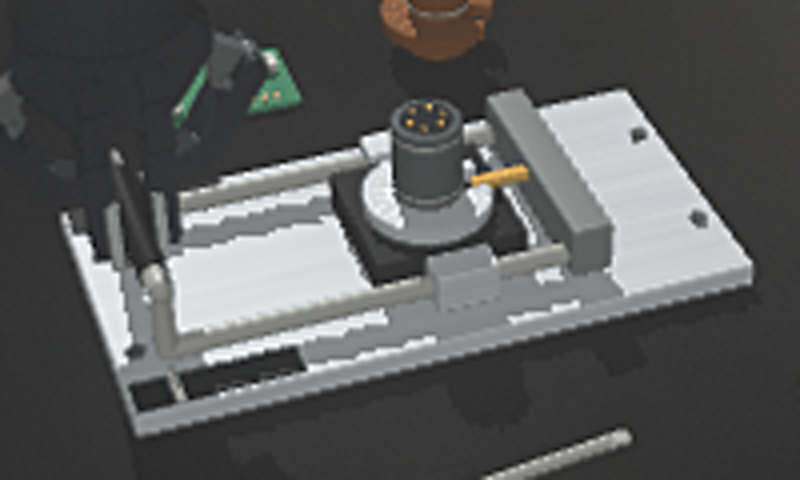

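The pointer is centred on the mark line, the TCP has moved about 35.7 mm and the blade is in the notch. I'll hold still, recheck and hand in.

>>> send_rows(
  steps=[
    [1,[0,0,0],0],
    [1,[0,0,0],0],
    [1,[0,0,0],0],
    [1,[0,0,0],0],
    [1,[0,0,0],0],
    [1,[0,0,0],0],
  ],
)

```text
t: 13.6
tool_pos: [501.8, 94.8, 38.5]
tcp_rot: [0.647, 0.763, 0.003, 0.002]
contact_force: [10.3, 6.8, -7.2]
gripper_width: 0.14
```

Run:
```python
from workcell import env
import numpy as np
s=env.get_state();print(s['t'],s['tool_pos'],s['contact_force'],np.abs(s['qd']).max(),s['gripper_width'])
if np.abs(s['tool_pos'][0]-501.7)<1: print(env.hand_in())
```

```text
13.6 [501.77166631  94.78062186  38.52099837] [10.26918279  6.79798351 -7.20183731] 0.001004842542156269 0.13956169331223053
the job is handed in; nothing more can be done
None
```

I turned the connector until its notch faced the blade, then pulled the handle to the mark. I handed the job in at t = 13.6 s with the gripper still holding the handle. `hand_in` reports no verdict.

**Last checks:**
- **Notch:** after about 123° of clockwise turn, the wrist picture showed it in line with the blade, with the connector seated. That picture was taken before the pull.
- **Slide:** the left pointer was centred on its white line. I did not check the right one closely. Tool travel put the slide at about 35.6 mm.
- **Blade:** the side view after the pull showed it inside the notch. I had no direct reading of the force between blade and connector.
- **Hold:** the arm was still for the last 0.7 s, with about 10 N of spring pull along x. It also showed about 7 N sideways and 7 N downwards, which I put down to small arm offsets and left.
- **Bystanders:** the arm did not go near the board, screwdriver, jar or dish, and none looked moved in the pictures that showed them.

**Disagreements:**
- The notch started at about 123°, outside the stated 29–109°. Two views agreed on it, so I used the measured angle.
- The first barrel position from the top and side cameras was about 6 mm off the later jig fit. I used the wrist-camera fit instead.

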